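Clear the keyboard and close the laptop

TASK

Somebody left the short screwdriver lying on the keyboard of the open laptop. Take it off and lay it flat in the large empty compartment of the grey tool tray (do not drop it in from high up), then close the laptop's lid gently until it is fully shut, without slamming it or pressing hard on the laptop. Leave the other things on the table where they are.

Things in the scene. Friction and masses are not known exactly. Their poses are not given: they have to be found in the camera images.
- laptop: small silver laptop, base 170 mm deep (its x) by 260 mm wide (its y) and 18 mm thick, fixed. Origin at the centre of its underside; front edge at x = -85 mm, hinge along the far edge (+x); the keyboard is the flat top at z = 18 mm. The hinge is on the robot's left (+y) side; laptop and tray may swap halves
- lid (a joint): angle of the laptop's lid (rad): 0 fully shut, 1.57 upright, about 1.65 to 1.95 at the start (leaning back). The lid is a panel 165 mm long from the hinge to its free edge, 260 mm wide, 8 mm thick, 0.28 kg; a stiff hinge keeps it at any angle; 1 to 5 N at the free edge moves it. It can be pushed from behind with the closed fingers, then pressed down from above
- lid_hinge (a point): point on the hinge axis in the middle of the lid's width, at laptop x = 80 mm, z = 19.5 mm (does not move with the lid); the axis runs along the laptop's y. It turns with the lid: at angle 0 its axes are the laptop's
- lid_edge (a point): middle of the lid's free edge, on the outer (back) face: 165 mm from the hinge along the lid and 8 mm out from the hinge's plane; when shut it is 27.5 mm above the table
- screwdriver: the short screwdriver, 130 mm long, 60 g, lying on the keyboard roughly across the hinge direction (within about 30 degrees of the laptop's x): red round handle 65 mm long, 26 mm thick, then a 6 mm steel shaft. Origin on its underside at mid-length; its x runs along it from handle to tip
- screwdriver_mid (a point): mid-length of the short screwdriver, on its axis (13 mm above its underside)
- screwdriver_grip (a point): point to grip on the axis of its handle, 26 mm from mid-length towards the handle's end
- screwdriver_tip (a point): tip of its blade, on the axis
- tray: grey open tool tray, 150 mm (its x) by 240 mm (its y), 40 mm tall, walls and floor 4 mm, fixed to the table. Origin at the centre of its underside. A 34 mm tall divider at y = 60 mm parts a small end compartment with odds and ends from the large empty one (142 mm by 174 mm)
- tray_mid (a point): centre of the floor of the tray's large empty compartment, 4 mm above the table; axes as the tray's
- long_driver: a second, longer screwdriver lying on the table beyond the work (190 mm long, red 26 mm handle); bystander
- mug: yellow plastic mug, 80 mm wide, 90 mm tall, standing beyond the work; bystander, origin at the centre of its foot
- battery: small black camera battery, 36 x 26 x 20 mm, lying between the laptop and the tray; bystander, origin at the centre of its underside
- charger: black power-supply brick, 100 x 45 x 30 mm; bystander, origin at the centre of its underside
- hard_case: black zip case, 130 x 100 x 50 mm, at the right of the table; bystander, origin at the centre of its underside
- modem: upright grey network box on a foot, 180 x 70 mm foot, 172 mm tall, at the left of the table; bystander, origin at the centre of its underside
Things that resemble listed ones, but are neither listed nor needed, are in the scene too. What is shaped like the screwdriver but turquoise is not meant.

How it is judged:
On the way, in this order (a step that is already met when the one before it is completed fails the run):
1. the short screwdriver lies flat and released in the tray's large compartment (x of screwdriver_mid in the frame of tray between -0.072 and 0.072 m and y of screwdriver_mid in the frame of tray between -0.118 and 0.058 m and z of screwdriver_mid in the frame of tray below 0.032 m and z of each of screwdriver_tip, screwdriver_grip in the frame of tray below 0.04 m and linear speed of screwdriver below 0.05 m/s and contact force between screwdriver and the fingers below 0.1 N), for 0.2 s.
2. the lid is fully shut (value of joint lid below 0.04 rad), for 0.2 s.
At the end, for the whole second after the job is handed in: The lid is shut (under 0.04 rad, about 7 mm at its edge), and the short screwdriver lies released and at rest inside the large compartment of the tray, not hanging on a wall (above the tray's underside: its middle under 32 mm, its tip and handle under 40 mm) (all of step 1 and value of joint lid below 0.04 rad); the robot touches nothing.
It fails at once if the lid is slammed: it turns faster than 1.5 rad/s (0.25 m/s at its edge) in its last 0.25 rad (value of joint lid below 0.25 rad and velocity of joint lid below -1.5 rad/s).
It fails at once if the laptop is pressed with more than 35 N (contact force between laptop and the arm above 35 N).
It fails at once if the screwdriver is dropped from high up (it falls faster than 1 m/s, about 50 mm) (linear speed of screwdriver above 1 m/s and contact force between screwdriver and the fingers below 0.1 N).
It fails at once if a bystander is moved by more than 30 mm (distance of any of long_driver, mug, battery, charger, hard_case, modem from where it was at the start of the episode above 0.03 m).
It also fails if it takes over 64 s, if anything falls off the work surface, if the arm or the gripper's body presses on something with over 40 N, if the wrist force passes 120 N, or if a joint passes its speed limit or range.

ROBOT

A 6-joint arm with a two-finger parallel gripper is mounted at the origin on the work surface. World frame = base frame: x ahead of the robot, y to its left, z up, the work surface at z = 0. Lengths are in m, angles in rad, forces in N, time in s.
With the tool pointing down it reaches from about 0.375 to 0.9 m from the base axis. Payload 3.1 kg.
Tool frame: the origin (TCP) lies where the fingers leave the gripper's body, on its centre line; the fingertips stand manip.tip_reach ahead of it and the grasp point (between the pads) lies 54 mm ahead of it (manip.tip_reach is the distance from the TCP to the fingertips, in m); z points along the fingers, y is the direction in which the jaws open and shut (so a half turn about z gives the same grasp; the last joint's range is limited). The gripper opens to 85 mm and grips with 20 to 120 N. Pads are 22 mm wide; open, the fingers measure 114 mm over their backs; the gripper's body (76 mm by 85 mm) begins 54 mm behind the grasp point. The pads swing forward as they close: fully open they stand 13 mm farther back than shut.
Start: joints at [-1.415, 0.527, 1.433, -0, 1.181, -0.178], TCP at [0.205, -0.59, 0.304] pointing down, gripper open.
Joint ranges: [-3.08, 3.08], [-0.75, 2.2], [0.22, 2.44], [-1.43, 4.57], [0, 2.65], [-2.85, 2.85]. Speed limits (rad/s): [2.79, 2.79, 3.14, 3.14, 3.14, 3.14].

INTERFACE

Orientations are given as a unit quaternion [x, y, z, w].
In Python, from station import manip, cams, order gives the robot as it stands. The module is installed in compiled form; this text tells all that it offers.
- The arm moves only by the tool drive_tool, never from a script. Its arguments are lists of equal length, an entry for each row: "linear": the shift along the tool's x, y, z in mm, a list of three; "rot": the turn, a rotation vector about the tool's x, y, z in degrees, a list of three; "hand": the finger opening in mm, from 0 to 85.4. A call has 1 to 20 rows; each row shifts and turns the pose as measured when the row begins, along the tool's axes as they then stand; what a row does not reach is not made up. A row lasts 1/12 s, in which the tool goes at most 41.7 mm and 7.16 degrees, less where a joint would pass 70% of its speed; a pose out of reach is approached as far as the arm can. A call with a gripper value outside its range is refused whole. The fingers move at their own pace and stop on an object; "force" is the grip in N (left out, the last holds). Time passes only in rows, so rows that do not move let the fingers close. It gives the time, the measured TCP pose, the force and the opening at its end, in the units of the state.
- manip.sense(): the state, without advancing time (a new reading comes with each control period).
- cams.snapshot(name): name is "side" or "top" or "wrist"; returns the picture (480x640x3 uint8, red, green, blue); there is no depth.
- cams.camera_model(name): a dict with "vfov" (degrees; the focal length in pixels is half the picture's height over the tangent of half this angle, whatever the lens; pixels are square), "cx", "cy" (the principal point, pixels), "k1" (the pictures are not rectified: a ray, as slopes to the right and down, at radius r is drawn at 1 + k1 r^2 times it, then the intrinsics apply), "rvec" (rotation vector, rad) and "tvec" (3), from world to camera coordinates, as OpenCV has them. Camera axes: x right, y down, z forward; pixel columns grow to the right and rows downward; lengths in m; the calibration is good to about 2 mm. A picture is of the moment at which its call begins: read the wrist's pose just before it. camera_model takes no time and is no camera call; for the wrist camera it gives the pose at the moment of the call.
- order.sign_off(): hands the job in, once; it reports no verdict.
Trained networks look in the newest picture that a camera, given by its name, has taken for a name from the list of things; names that differ only in an ending like _2 or _b are one class to them, and where a whole thing is asked for, a point or a joint stands for the part that bears it (a point fixed in the world has none). Each returns a list of dicts, best first, with "score" (0 to 1); they miss things now and then, are a little off and sometimes report something else, mostly with a low value. They report only what shows in the picture. A call takes as long as a camera call. They do not tell look-alikes from the thing itself.
- cams.regions_of(label, camera): "pixels" (480x640 bool, what is visible of it) and "rect" ([left, top, right, bottom] in pixels, round what is visible of it).
- cams.spot_point(label, camera): "at" ([column, row] in pixels: a listed point, or the origin of a listed thing).
The state is a dict: "t": time; "q": joint angles; "qd": joint speeds; "tau": joint torques, N m; "tcp_pos": TCP position; "tool_rot": TCP orientation; "force": force on the tool from outside, world axes, zero at the start; "ft_torque": the same for the moment, N m; "finger_gap": opening from 0.0 (shut) to 1.0 (fully open).
Only numpy, scipy, OpenCV 4.12 (cv2) and the standard library are available. Lean on these libraries where they do the work, as an engineer would, in place of code of your own. Each camera call takes 0.05 s, during which the arm holds its last target. There are 200 camera calls.

## Working session

There is one attempt and no reset: what is moved stays moved. The work goes in short steps, Python scripts to look and compute and a tool call to move; the robot and the scene stay as the last step left them, time stands still between calls to the robot, and variables do not carry over. Pictures are saved under pics/ and viewed, about 8 in all and at most 12, crops included, and the job is handed in when it is done.

Besides the shell and the picture viewer there is one more tool, called after ">>>" as name(argument=value, ...) on one line, values as JSON. drive_tool: Moves the arm, as the interface text tells. Its arguments: {"type":"object","properties":{"linear":{"type":"array","items":{"type":"array","items":{"type":"number"}}},"rot":{"type":"array","items":{"type":"array","items":{"type":"number"}}},"hand":{"type":"array","items":{"type":"number"}},"force":{"type":"number"}},"required":["linear","rot","hand"]}

```bash
mkdir -p pics; cat > h.py <<'E'
import numpy as np, cv2
from scipy.spatial.transform import Rotation as R
from station import manip, cams, order
def cam(n):
    m=cams.camera_model(n); f=240/np.tan(np.radians(m['vfov'])/2)
    return m,f,R.from_rotvec(np.ravel(m['rvec'])).as_matrix(),np.ravel(m['tvec'])
def ray(n,px,c=None):
    m,f,Rm,t=c or cam(n); d=np.array([(px[0]-m['cx'])/f,(px[1]-m['cy'])/f]); s=d.copy()
    for _ in range(30): s=d/(1+m['k1']*(s@s))
    return -Rm.T@t, Rm.T@np.array([s[0],s[1],1])
def at_z(n,px,z,c=None):
    o,d=ray(n,px,c); return o+d*(z-o[2])/d[2]
def proj(n,P,c=None):
    m,f,Rm,t=c or cam(n); p=Rm@np.asarray(P)+t; s=p[:2]/p[2]; s=s*(1+m['k1']*(s@s)); return s*f+[m['cx'],m['cy']]
def tri(a,pa,b,pb):
    o1,d1=ray(a,pa);o2,d2=ray(b,pb); A=np.c_[d1,-d2]; k=np.linalg.lstsq(A,o2-o1,rcond=None)[0]
    return (o1+d1*k[0]+o2+d2*k[1])/2, np.linalg.norm(o1+d1*k[0]-o2-d2*k[1])
def save(n,f):
    im=cams.snapshot(n); cv2.imwrite('pics/'+f,im[:,:,::-1]); return im
E
python3 - <<'E'
from h import *
np.set_printoptions(precision=3,suppress=True)
print(manip.tip_reach, manip.sense()['tool_rot'])
a=save('top','top0.png');b=save('side','side0.png')
cv2.imwrite('pics/both.png',cv2.resize(np.vstack([a,b])[:,:,::-1],(400,600)))
for l in ['screwdriver','screwdriver_mid','screwdriver_grip','screwdriver_tip','laptop','lid_hinge','lid_edge','tray','tray_mid','battery','mug','charger','hard_case','modem','long_driver']:
    for n in ['top','side']:
        print(l,n,[(np.round(d['at']),round(d['score'],2)) for d in cams.spot_point(l,n)][:3])
for n in ['top','side']:
    print(n,-cam(n)[2].T@cam(n)[3])
E
```

```text
0.0726 [ 0.986  0.166  0.    -0.001]
screwdriver top [(array([245., 335.]), 0.77), (array([323., 307.]), 0.61), (array([256., 248.]), 0.51)]
screwdriver side [(array([355., 337.]), 0.83), (array([371., 273.]), 0.62), (array([284., 293.]), 0.56)]
screwdriver_mid top [(array([244., 335.]), 0.79), (array([327., 305.]), 0.75), (array([254., 249.]), 0.6)]
screwdriver_mid side [(array([366., 270.]), 0.85), (array([279., 287.]), 0.77), (array([361., 338.]), 0.71)]
screwdriver_grip top [(array([232., 339.]), 0.72), (array([262., 247.]), 0.69), (array([337., 311.]), 0.54)]
screwdriver_grip side [(array([377., 273.]), 0.78), (array([286., 283.]), 0.77)]
screwdriver_tip top [(array([229., 253.]), 0.87), (array([314., 285.]), 0.69), (array([269., 326.]), 0.59)]
screwdriver_tip side [(array([363., 318.]), 0.6), (array([344., 275.]), 0.51)]
laptop top [(array([255., 239.]), 0.96)]
laptop side [(array([271., 297.]), 0.73), (array([241., 218.]), 0.41), (array([286., 283.]), 0.21)]
lid_hinge top [(array([226., 236.]), 0.6)]
lid_hinge side [(array([255., 307.]), 0.73)]
lid_edge top [(array([182., 221.
[... 257 characters left out ...]
 top [(array([334., 258.]), 0.64), (array([516., 265.]), 0.52)]
battery side [(array([330., 254.]), 0.58)]
mug top [(array([286., 146.]), 0.66)]
mug side [(array([204., 249.]), 0.87), (array([283., 283.]), 0.71), (array([275., 296.]), 0.29)]
charger top [(array([341., 153.]), 0.77)]
charger side [(array([241., 219.]), 0.85), (array([203., 247.]), 0.61)]
hard_case top []
hard_case side [(array([404., 177.]), 0.97)]
modem top [(array([135., 237.]), 0.9)]
modem side [(array([187., 390.]), 0.84), (array([224., 275.]), 0.23)]
long_driver top [(array([418., 155.]), 0.83), (array([224., 234.]), 0.37)]
long_driver side [(array([287., 184.]), 0.58)]
top [0.273 0.032 1.229]
side [-0.101  0.979  0.957]
```

View pics/top0.png

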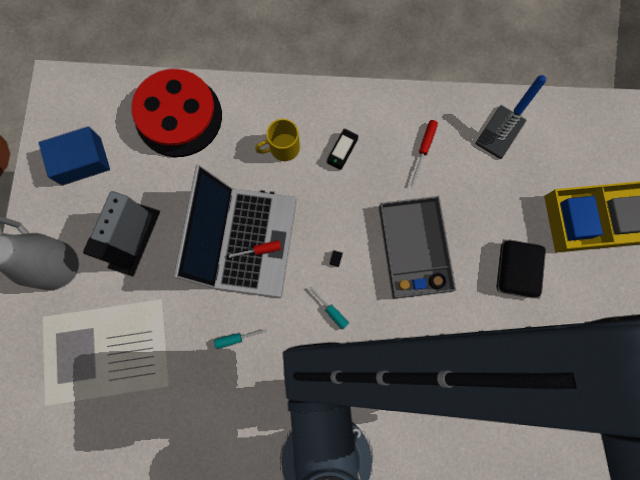

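View pics/side0.png

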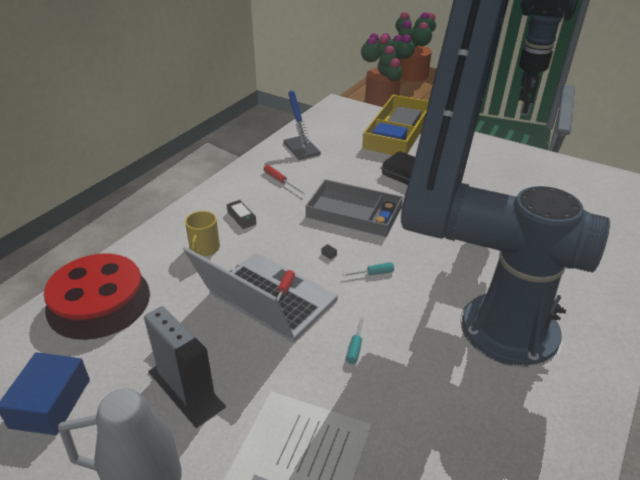

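The top view shows the red driver on the keyboard with its handle near (268,247) and its tip near (229,253). The lid edge is near (190,220), the tray's empty compartment near (410,235), the modem near (125,235), and the battery at (335,258). The side view agrees.

```bash
python3 - <<'E'
from h import *
np.set_printoptions(precision=3,suppress=True)
for l,p,z in [('grip',(262,247),.031),('tip',(229,253),.031),('mid',(254,249),.031),('laptop',(255,239),0),('hinge',(226,236),.0195),('traymid',(409,234),.004),('tray',(413,248),0),('battery',(334,258),0),('mug',(286,146),0),('modem',(135,237),0),('long',(418,155),.013)]: print(l,at_z('top',p,z))
print('edge tri',tri('top',(182,221),'side',(224,269)))
print('hinge tri',tri('top',(226,236),'side',(255,307)),'traymid',tri('top',(409,234),'side',(343,206)))
# laptop front corners z=.018, tray rim corners z=.04
for p in [(296,193),(281,296)]: print('front',at_z('top',p,.018))
for p in [(379,203),(438,197),(455,291),(392,298)]: print('tray',at_z('top',p,.04))
for p in [(197,167),(177,276)]: print('lidtop',at_z('top',p,.18))
for n in ['top','side']:
  for l in ['modem','lid_edge','screwdriver']:
    cams.snapshot(n)
    print(n,l,[(d['rect'],round(d['score'],2)) for d in cams.regions_of(l,n)][:3])
print(manip.sense()['t'])
E
```

```text
grip [0.49  0.186 0.031]
tip [0.471 0.266 0.031]
mid [0.484 0.205 0.031]
laptop [0.516 0.209 0.   ]
hinge [0.516 0.28  0.02 ]
traymid [ 0.549 -0.184  0.004]
tray [ 0.514 -0.195  0.   ]
battery [0.477 0.005 0.   ]
mug [0.773 0.147 0.   ]
modem [0.505 0.515 0.   ]
long [ 0.761 -0.202  0.013]
edge tri (array([0.515, 0.347, 0.19 ]), np.float64(0.011166062374305697))
hinge tri (array([0.512, 0.277, 0.027]), np.float64(0.004820208251066692)) traymid (array([ 0.545, -0.18 ,  0.023]), np.float64(0.00035139816775681067))
front [0.639 0.111 0.018]
front [0.373 0.131 0.018]
tray [ 0.617 -0.101  0.04 ]
tray [ 0.64  -0.249  0.04 ]
tray [ 0.406 -0.291  0.04 ]
tray [ 0.38  -0.139  0.04 ]
lidtop [0.638 0.327 0.18 ]
lidtop [0.391 0.344 0.18 ]
top modem [([86.1, 192.6, 160.2, 273.7], 0.91), ([373.7, 193.2, 460.0, 300.2], 0.53)]
top lid_edge [([172.4, 167.0, 234.4, 290.0], 0.93), ([326.0, 126.7, 358.0, 168.7], 0.63)]
top screwdriver [([310.1, 288.5, 348.4, 329.7], 0.9), ([215.5, 327.8, 271.6, 348.9], 0.81), ([231.9, 236.0, 278.3, 254.8], 0.67)]
side modem [([143.5, 305.4, 225.4, 427.8], 0.81), ([304.1, 177.7, 402.1, 238.3], 0.73), ([275.7, 270.6, 293.7, 296.6], 0.36)]
side lid_edge [([183.7, 244.8, 290.5, 338.3], 0.81), ([143.8, 306.0, 223.9, 426.8], 0.46), ([276.6, 272.5, 294.8, 292.7], 0.16)]
side screwdriver [([276.7, 270.5, 294.2, 298.6], 0.79), ([346.2, 261.2, 395.5, 277.7], 0.64), ([343.9, 333.0, 357.4, 364.6], 0.57)]
2.2
```

>>> drive_tool(linear=[[0, 0, 0], [0, 0, 0], [0, 0, 0], [0, 0, 0], [0, 0, 0], [0, 0, 0], [0, 0, 0], [0, 0, 0], [0, 0, 0], [0, 0, 0], [0, 0, 0], [0, 0, 0]], rot=[[0, 0, -7], [0, 0, -7], [0, 0, -7], [0, 0, -7], [0, 0, -7], [0, 0, -7], [0, 0, -7], [0, 0, -7], [0, 0, -7], [0, 0, -7], [0, 0, -7], [0, 0, -7]], hand=[85, 85, 85, 85, 85, 85, 85, 85, 85, 85, 85, 85])

```text
t: 3.2
tcp_pos: [0.2048, -0.5904, 0.3039]
tool_rot: [0.607, 0.794, 0.0, -0.0]
force: [-0.3, -0.3, -0.1]
finger_gap: 0.993
```

>>> drive_tool(linear=[[26, 31, 0], [26, 31, 0], [26, 31, 0], [26, 31, 0], [26, 31, 0], [26, 31, 0], [26, 31, 0], [26, 31, 0], [26, 31, 0], [26, 31, 0], [26, 31, 0], [26, 31, 0]], rot=[[0, 0, 0], [0, 0, 0], [0, 0, 0], [0, 0, 0], [0, 0, 0], [0, 0, 0], [0, 0, 0], [0, 0, 0], [0, 0, 0], [0, 0, 0], [0, 0, 0], [0, 0, 0]], hand=[85, 85, 85, 85, 85, 85, 85, 85, 85, 85, 85, 85])

```text
t: 4.2
tcp_pos: [0.4862, -0.189, 0.302]
tool_rot: [0.612, 0.791, -0.004, 0.006]
force: [0.8, -0.2, 0.5]
finger_gap: 0.996
```

>>> drive_tool(linear=[[36, 8, 0], [36, 8, 0], [36, 8, 0], [36, 8, 0], [36, 8, 0], [36, 8, 0], [36, 8, 0], [36, 8, 0], [36, 8, 0], [36, 8, 0], [0, 0, 0], [0, 0, 0]], rot=[[0, 0, 0], [0, 0, 0], [0, 0, 0], [0, 0, 0], [0, 0, 0], [0, 0, 0], [0, 0, 0], [0, 0, 0], [0, 0, 0], [0, 0, 0], [0, 0, 0], [0, 0, 0]], hand=[85, 85, 85, 85, 85, 85, 85, 85, 85, 85, 85, 85])

```text
t: 5.2
tcp_pos: [0.4768, 0.2034, 0.2985]
tool_rot: [0.608, 0.794, 0.0, 0.012]
force: [-0.1, 0.7, 0.2]
finger_gap: 0.994
```

```bash
cat > w.py <<'E'
from h import *
np.set_printoptions(precision=4,suppress=True)
s=manip.sense();c=cam('wrist');save('wrist','w1.png')
print(s['tcp_pos'],s['tool_rot'],s['t'])
P={}
for l in ['screwdriver_grip','screwdriver_tip','screwdriver_mid']:
    for d in cams.spot_point(l,'wrist')[:3]: print(l,np.round(d['at']),round(d['score'],2),at_z('wrist',d['at'],.031,c))
for d in cams.regions_of('screwdriver','wrist')[:3]: print(d['rect'],d['score'])
E
python3 w.py
```

```text
[0.4768 0.2034 0.2985] [0.6078 0.794  0.0003 0.0125] 5.2
screwdriver_grip [116. 356.] 0.95 [0.3416 0.0119 0.031 ]
screwdriver_grip [52. 66.] 0.92 [0.2697 0.2485 0.031 ]
screwdriver_grip [319. 230.] 0.65 [0.4894 0.1775 0.031 ]
screwdriver_tip [192. 315.] 0.77 [0.4016 0.0712 0.031 ]
screwdriver_tip [ 83. 181.] 0.7 [0.2983 0.1685 0.031 ]
screwdriver_tip [318. 115.] 0.57 [0.4652 0.2662 0.031 ]
screwdriver_mid [320. 200.] 0.87 [0.4836 0.2018 0.031 ]
screwdriver_mid [ 62. 103.] 0.86 [0.2782 0.224  0.031 ]
[20.9, 5.9, 89.6, 182.9] 0.75
[302.9, 111.4, 332.5, 277.6] 0.6
[77.6, 311.6, 200.0, 385.1] 0.56
```

View pics/w1.png

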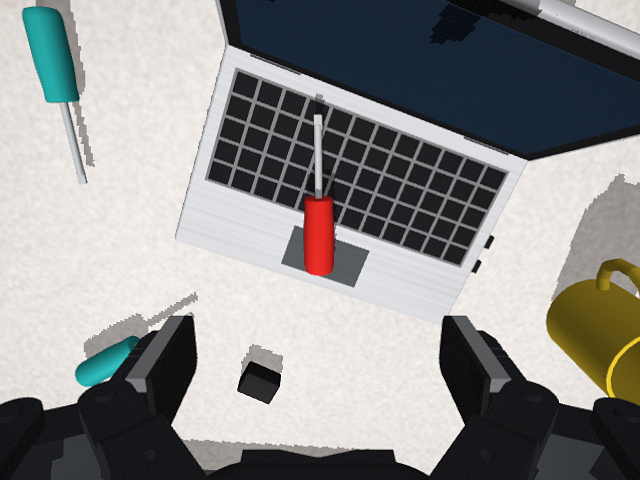

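The wrist picture shows the handle from (319,200) to (319,275) and the shaft up to (318,115). The measured grip-to-tip distance is 92 mm against the expected 91, and the axis already lines up with the tool's x.

```bash
cat >> h.py <<'E'
def delta(pos,xang,tilt=0):
    """mm shift and rotvec (deg) in tool axes to a downward pose: tool x heading xang (deg), tilt about tool y (deg)"""
    s=manip.sense(); r=R.from_quat(s['tool_rot']); a=np.radians(xang)
    x=np.array([np.cos(a),np.sin(a),0]);z=np.array([0,0,-1.]);T=R.from_matrix(np.c_[x,np.cross(z,x),z])*R.from_euler('y',tilt,degrees=True)
    print('lin',np.round(r.inv().apply(np.array(pos)-s['tcp_pos'])*1000,1),'rot',np.round(np.degrees((r.inv()*T).as_rotvec()),1),'t',s['t'],'F',np.round(s['force'],1),'tcp',np.round(s['tcp_pos'],4))
E
python3 -c "
from h import *
delta((.4894,.1775,.14),105.3)"
```

```text
lin [-22.2   3.3 159. ] rot [ 0.9  1.1 -0.5] t 5.45 F [-0.  -0.1 -0. ] tcp [0.4775 0.2005 0.2985]
```

>>> drive_tool(linear=[[-6, 1, 32], [-6, 1, 32], [-5, 1, 32], [-5, 1, 32], [0, 0, 31], [0, 0, 0], [0, 0, 0]], rot=[[0.9, 1.1, -0.5], [0, 0, 0], [0, 0, 0], [0, 0, 0], [0, 0, 0], [0, 0, 0], [0, 0, 0]], hand=[85, 85, 70, 60, 60, 60, 60])

```text
t: 6.03
tcp_pos: [0.4961, 0.1696, 0.1382]
tool_rot: [0.613, 0.79, 0.004, 0.004]
force: [0.5, 0.9, 0.8]
finger_gap: 0.705
```

```bash
python3 -c "
from h import *
delta((.4894,.1775,.095),105.3)"
```

```text
lin [ 9.4 -5.1 43.1] rot [ 0.7  0.1 -1. ] t 6.0333 F [0.5 0.9 0.8] tcp [0.4961 0.1696 0.1382]
```

>>> drive_tool(linear=[[5, -3, 15], [4, -2, 15], [0, 0, 13], [0, 0, 0], [0, 0, 0]], rot=[[0.7, 0.1, -1], [0, 0, 0], [0, 0, 0], [0, 0, 0], [0, 0, 0]], hand=[60, 60, 60, 60, 60])

```text
t: 6.45
tcp_pos: [0.4948, 0.1745, 0.1023]
tool_rot: [0.609, 0.793, 0.004, 0.004]
force: [0.4, 0.1, 0.2]
finger_gap: 0.703
```

```bash
python3 -c "
from h import *
delta((.4894,.1775,.095),105.3)"
```

```text
lin [ 4.4 -4.5  7.3] rot [ 0.7  0.1 -0.3] t 6.45 F [0.4 0.1 0.2] tcp [0.4948 0.1745 0.1023]
```

>>> drive_tool(linear=[[5, -5, 8], [0, 0, 0], [0, 0, 0], [0, 0, 0], [0, 0, 0], [0, 0, 0], [0, 0, 0], [0, 0, 0], [0, 0, 0]], rot=[[0.7, 0, 0], [0, 0, 0], [0, 0, 0], [0, 0, 0], [0, 0, 0], [0, 0, 0], [0, 0, 0], [0, 0, 0], [0, 0, 0]], hand=[60, 60, 0, 0, 0, 0, 0, 0, 0], force=40)

```text
t: 7.2
tcp_pos: [0.4913, 0.1784, 0.1]
tool_rot: [0.609, 0.793, 0.003, 0.004]
force: [-0.2, 0.6, -0.6]
finger_gap: 0.274
```

The handle is held near the pad ends: the opening is 23 mm against a 26 mm handle. I'll regrip lower.

>>> drive_tool(linear=[[0, 0, 0], [0, 0, 0], [0, 0, 8], [0, 0, 3], [0, 0, 0], [0, 0, 0], [0, 0, 0], [0, 0, 0], [0, 0, 0], [0, 0, 0]], rot=[[0, 0, 0], [0, 0, 0], [0, 0, 0], [0, 0, 0], [0, 0, 0], [0, 0, 0], [0, 0, 0], [0, 0, 0], [0, 0, 0], [0, 0, 0]], hand=[50, 50, 50, 50, 50, 0, 0, 0, 0, 0], force=40)

```text
t: 8.03
tcp_pos: [0.488, 0.1776, 0.0914]
tool_rot: [0.608, 0.794, -0.001, 0.002]
force: [-0.6, -0.4, -1.2]
finger_gap: 0.275
```

>>> drive_tool(linear=[[0, 0, -20], [0, 0, -40], [0, 0, -40], [0, 0, -40], [0, 0, 0], [0, 0, 0], [0, 0, 0], [0, 0, 0], [0, 0, 0], [0, 0, 0], [0, 0, 0], [0, 0, 0], [0, 0, 0], [0, 0, 0], [0, 0, 0], [0, 0, 0], [0, 0, 0], [0, 0, 0]], rot=[[0, 0, 0], [0, 0, 0], [0, 0, 0], [0, 0, 0], [0, 0, 7], [0, 0, 7], [0, 0, 7], [0, 0, 7], [0, 0, 7], [0, 0, 7], [0, 0, 7], [0, 0, 7], [0, 0, 7], [0, 0, 7], [0, 0, 7], [0, 0, 7], [0, 0, 7], [0, 0, 5]], hand=[0, 0, 0, 0, 0, 0, 0, 0, 0, 0, 0, 0, 0, 0, 0, 0, 0, 0])

```text
t: 9.53
tcp_pos: [0.4868, 0.1779, 0.2287]
tool_rot: [0.998, 0.056, -0.006, 0.002]
force: [0.2, -0.4, -0.2]
finger_gap: 0.279
```

```bash
python3 -c "
from h import *
print(manip.sense()['finger_gap'],manip.sense()['q'])
delta((.517,-.191,.20),9.7)"
```

```text
0.27895149539382375 [ 0.13561374  0.49782457  1.76600257 -0.00306455  0.89052765  1.59546562]
lin [-11.2 369.9  29.9] rot [ 0.1  0.7 -3.2] t 9.5333 F [ 0.2 -0.4 -0.2] tcp [0.4868 0.1779 0.2287]
```

>>> drive_tool(linear=[[-1, 35, 3], [-1, 37, 3], [-1, 38, 3], [-1, 38, 3], [-1, 38, 3], [-1, 38, 3], [-1, 38, 3], [-1, 38, 3], [-1, 38, 3], [-1, 25, 3], [0, 0, 0], [0, 0, 0]], rot=[[0, 0.7, -3], [0, 0, 0], [0, 0, 0], [0, 0, 0], [0, 0, 0], [0, 0, 0], [0, 0, 0], [0, 0, 0], [0, 0, 0], [0, 0, 0], [0, 0, 0], [0, 0, 0]], hand=[0, 0, 0, 0, 0, 0, 0, 0, 0, 0, 0, 0])

```text
t: 10.53
tcp_pos: [0.5369, -0.1977, 0.1899]
tool_rot: [0.996, 0.084, -0.001, -0.0]
force: [0.4, 0.8, -1.2]
finger_gap: 0.28
```

```bash
python3 -c "
from h import *
c=cam('wrist');im=save('wrist','w2.png')
m=(.543,-.187,.004)
for d in cams.spot_point('tray_mid','wrist')[:2]: print(d['score'],d['at'],at_z('wrist',d['at'],.004,c))
print(manip.sense()['finger_gap'])
delta((.517,-.191,.084),9.7)"
```

```text
0.64 [307.8, 220.4] [ 0.54336064 -0.19061452  0.004     ]
0.274810083660674
lin [-18.4  -8.5 106.3] rot [-0.   0.2  0. ] t 10.6333 F [ 0.2  0.5 -0.8] tcp [ 0.5369 -0.1962  0.1902]
```

View pics/w2.png

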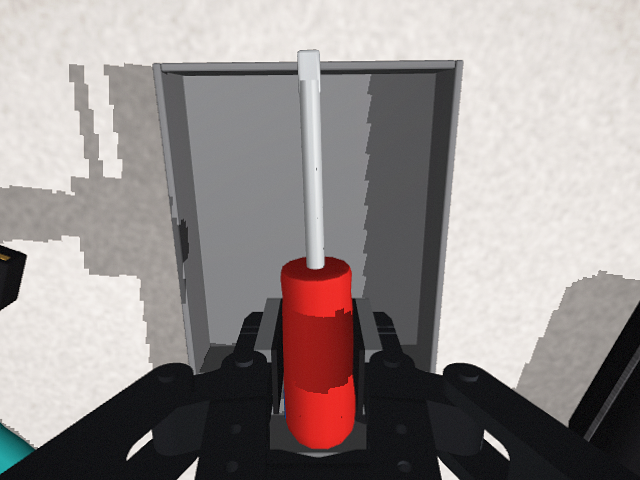

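The picture shows the driver held level and aligned with the compartment, whose centre comes out at (0.543, -0.190), as estimated. Lowering it now.

>>> drive_tool(linear=[[-9, -3, 25], [-9, -3, 30], [0, 0, 25], [0, 0, 12], [0, 0, 0], [0, 0, 0]], rot=[[0, 0, 0], [0, 0, 0], [0, 0, 0], [0, 0, 0], [0, 0, 0], [0, 0, 0]], hand=[0, 0, 0, 0, 0, 0])

```text
t: 11.13
tcp_pos: [0.5179, -0.1835, 0.0976]
tool_rot: [0.996, 0.091, -0.001, -0.001]
force: [-0.1, -0.3, -1.2]
finger_gap: 0.283
```

```bash
python3 -c "
from h import *
delta((.517,-.194,.080),9.7)"
```

```text
lin [-2.7 10.2 17.6] rot [-0.1  0.1  0.7] t 11.1333 F [-0.1 -0.3 -1.2] tcp [ 0.5179 -0.1835  0.0976]
```

>>> drive_tool(linear=[[-2, 5, 10], [0, 5, 7], [0, 0, 3], [0, 0, 0], [0, 0, 0]], rot=[[0, 0, 0], [0, 0, 0], [0, 0, 0], [0, 0, 0], [0, 0, 0]], hand=[0, 0, 0, 0, 0])

```text
t: 11.55
tcp_pos: [0.5199, -0.1931, 0.0791]
tool_rot: [0.996, 0.093, 0.001, 0.001]
force: [0.2, -0.2, -0.5]
finger_gap: 0.274
```

>>> drive_tool(linear=[[0, 0, 1], [0, 0, 0], [0, 0, 0], [0, 0, 0], [0, 0, 0], [0, 0, 0], [0, 0, -30], [0, 0, -40], [0, 0, -40], [0, 0, -40], [0, 0, -40], [0, 0, 0], [0, 0, 0]], rot=[[0, 0, 0], [0, 0, 0], [0, 0, 0], [0, 0, 0], [0, 0, 0], [0, 0, 0], [0, 0, 0], [0, 0, 0], [0, 0, 0], [0, 0, 0], [0, 0, 0], [0, 0, 0], [0, 0, 0]], hand=[0, 0, 45, 45, 45, 45, 45, 45, 45, 45, 45, 20, 0])

```text
t: 12.63
tcp_pos: [0.5192, -0.1932, 0.2763]
tool_rot: [0.996, 0.092, 0.001, 0.0]
force: [-0.6, 0.4, -0.3]
finger_gap: 0.253
```

```bash
python3 -c "
from h import *
np.set_printoptions(precision=4,suppress=True)
c=cam('wrist');save('wrist','w3.png')
for l in ['screwdriver_mid','screwdriver_tip','screwdriver_grip']:
  for d in cams.spot_point(l,'wrist')[:2]: print(l,d['score'],np.round(d['at']),at_z('wrist',d['at'],.017,c))
t=save('top','top1.png');s=save('side','side1.png')
for l in ['lid_edge','lid_hinge','modem']:
  for n in ['top','side']:
    print(l,n,[(np.round(d['at']),round(d['score'],2)) for d in cams.spot_point(l,n)][:2])
z=cv2.resize(t[150:310,60:320],None,fx=2.4,fy=2.4); z2=cv2.resize(s[160:430,130:420],(412,384))
cv2.imwrite('pics/c1.png',np.hstack([cv2.resize(z,(388,384)),z2])[:,:,::-1])
delta((.517,-.194,.080),9.7); print(manip.sense()['q'])"
```

```text
screwdriver_mid 0.84 [ 55. 342.] [0.3559 0.0112 0.017 ]
screwdriver_mid 0.57 [320. 169.] [ 0.5491 -0.1905  0.017 ]
screwdriver_tip 0.75 [314.  84.] [ 0.609 -0.174  0.017]
screwdriver_grip 0.93 [317. 202.] [ 0.5228 -0.1924  0.017 ]
screwdriver_grip 0.92 [ 75. 363.] [ 0.3373 -0.0058  0.017 ]
lid_edge top [(array([181., 218.]), 0.68)]
lid_edge side [(array([226., 271.]), 0.98), (array([240., 218.]), 0.53)]
lid_hinge top [(array([225., 238.]), 0.62)]
lid_hinge side [(array([253., 309.]), 0.91), (array([242., 219.]), 0.56)]
modem top [(array([134., 241.]), 0.9)]
modem side [(array([188., 386.]), 0.68), (array([224., 274.]), 0.2)]
lin [ -1.5   1.  193.7] rot [-0.1  0.1  0.9] t 13.2333 F [ 0.2  0.4 -0.4] tcp [ 0.5189 -0.1931  0.2736]
[-0.5583  0.4715  1.6431  0.0003  1.0306  0.8281]
```

View pics/c1.png

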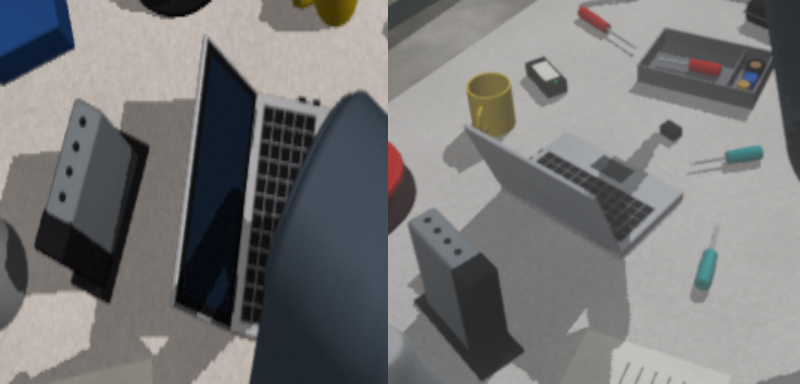

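The crops show the red driver lying flat in the tray and nothing else disturbed. The lid is still leaning back, with a clear gap between it and the modem. The next script triangulates that gap.

```bash
python3 - <<'E'
from h import *
np.set_printoptions(precision=3,suppress=True)
print('edge',tri('top',(181.5,219),'side',(225.5,270)),'hinge',tri('top',(225,237),'side',(254,308)))
for p in [(147,206),(60+92/388*260,150+150/2.4),(60+132/388*260,150+135/2.4)]: print('modem top?',at_z('top',p,.172))
for p in [(159,211),(133,275)]: print('modem foot',at_z('top',p,.01))
for p in [(60+205/388*260,150+37/2.4),(60+175/388*260,150+300/2.4)]: print('lid edge corners',at_z('top',p,.175))
delta((.519,-.193,.33),85.7)
E
```

```text
edge (array([0.516, 0.347, 0.188]), np.float64(0.003292883556342599)) hinge (array([0.511, 0.281, 0.027]), np.float64(0.0018663430591058256))
modem top? [0.544 0.43  0.172]
modem top? [0.526 0.484 0.172]
modem top? [0.544 0.427 0.172]
modem foot [0.574 0.459 0.01 ]
modem foot [0.406 0.504 0.01 ]
lid edge corners [0.644 0.327 0.175]
lid edge corners [0.393 0.345 0.175]
lin [ -0.   -0.3 -56.4] rot [ -0.2   0.  -75.1] t 13.2333 F [ 0.2  0.4 -0.4] tcp [ 0.519 -0.193  0.274]
```

>>> drive_tool(linear=[[0, 0, -30], [0, 0, -30], [0, 0, 0], [0, 0, 0], [0, 0, 0], [0, 0, 0], [0, 0, 0], [0, 0, 0], [0, 0, 0], [0, 0, 0], [0, 0, 0]], rot=[[0, 0, -7], [0, 0, -7], [0, 0, -7], [0, 0, -7], [0, 0, -7], [0, 0, -7], [0, 0, -7], [0, 0, -7], [0, 0, -7], [0, 0, -7], [0, 0, -5]], hand=[0, 0, 0, 0, 0, 0, 0, 0, 0, 0, 0])

```text
t: 14.15
tcp_pos: [0.5189, -0.1932, 0.3349]
tool_rot: [0.722, 0.692, -0.001, -0.004]
force: [-0.3, -0.1, 0.1]
finger_gap: 0.0
```

```bash
python3 -c "
from h import *
print(manip.sense()['finger_gap'])
delta((.524,.377,.33),85.7)"
```

```text
8.22396239960687e-05
lin [569.9 -18.7   7.2] rot [-0.4 -0.2  1.9] t 14.15 F [-0.3 -0.1  0.1] tcp [ 0.5189 -0.1932  0.3349]
```

>>> drive_tool(linear=[[38, -1, 0], [40, -1, 0], [40, -1, 0], [40, -1, 0], [40, -1, 0], [40, -2, 0], [40, -2, 0], [40, -2, 0], [40, -2, 0], [40, -2, 0], [40, -2, 0], [40, -1, 0], [40, -1, 0], [40, 0, 0], [12, 0, 0], [0, 0, 0], [0, 0, 0]], rot=[[-0.4, -0.2, 1.9], [0, 0, 0], [0, 0, 0], [0, 0, 0], [0, 0, 0], [0, 0, 0], [0, 0, 0], [0, 0, 0], [0, 0, 0], [0, 0, 0], [0, 0, 0], [0, 0, 0], [0, 0, 0], [0, 0, 0], [0, 0, 0], [0, 0, 0], [0, 0, 0]], hand=[0, 0, 0, 0, 0, 0, 0, 0, 0, 0, 0, 0, 0, 0, 0, 0, 0])

```text
t: 15.57
tcp_pos: [0.544, 0.3978, 0.3296]
tool_rot: [0.734, 0.679, 0.0, 0.003]
force: [-0.1, -0.2, -0.8]
finger_gap: 0.001
```

```bash
python3 -c "
from h import *
delta((.524,.380,.25),85.7)
im=save('side','side2.png'); cv2.imwrite('pics/c2.png',cv2.resize(im[100:420,100:420],(600,600))[:,:,::-1])"
```

```text
lin [-19.  -18.9  79.5] rot [ 0.2  0.2 -0.2] t 15.5667 F [-0.1 -0.2 -0.8] tcp [0.544  0.3978 0.3296]
```

View pics/c2.png

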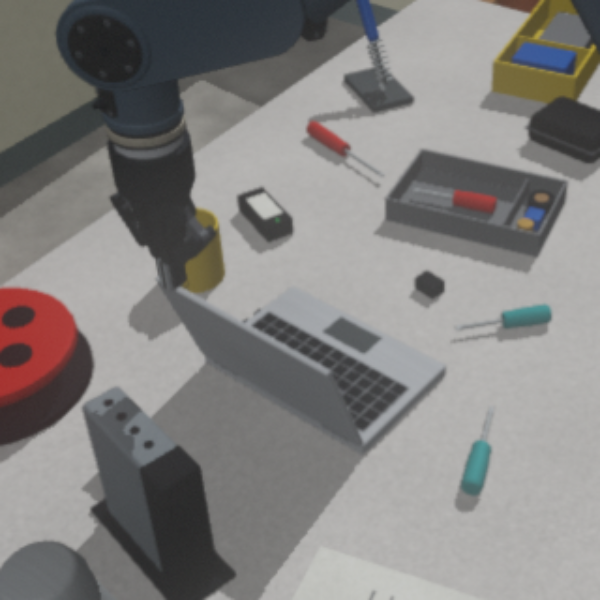

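The side view shows the gripper above and slightly behind the lid. The fingertips, near (175,285) in the crop, are clear of both the lid and the modem. Correcting sideways first, then descending.

>>> drive_tool(linear=[[-10, -10, 10], [-8, -8, 30], [0, 0, 30], [0, 0, 0], [0, 0, 0]], rot=[[0, 0, 0], [0, 0, 0], [0, 0, 0], [0, 0, 0], [0, 0, 0]], hand=[0, 0, 0, 0, 0])

```text
t: 16.03
tcp_pos: [0.5266, 0.371, 0.2609]
tool_rot: [0.738, 0.675, 0.001, 0.004]
force: [0.3, 0.3, 0.2]
finger_gap: 0.003
```

```bash
python3 -c "
from h import *
delta((.524,.380,.21),85.7)"
```

```text
lin [ 8.9 -3.8 50.8] rot [ 0.4  0.2 -0.8] t 16.0333 F [0.3 0.3 0.2] tcp [0.5266 0.371  0.2609]
```

>>> drive_tool(linear=[[9, -3, 0], [2, 0, 15], [0, 0, 18], [0, 0, 15], [0, 0, 0], [0, 0, 0]], rot=[[0, 0, -0.8], [0, 0, 0], [0, 0, 0], [0, 0, 0], [0, 0, 0], [0, 0, 0]], hand=[0, 0, 0, 0, 0, 0])

```text
t: 16.53
tcp_pos: [0.5318, 0.3832, 0.2232]
tool_rot: [0.734, 0.679, 0.01, 0.007]
force: [-0.1, -0.9, 0.2]
finger_gap: -0.004
```

```bash
python3 -c "
from h import *
delta((.524,.380,.21),85.7)
# target tcp trajectory: tip front corner at radius r on lid's outer face
h=np.array([.517,.283]);ux=np.array([.075,.997])
for th in [1.9,1.75,1.6,1.4,1.2,1.0,.8,.6,.4,.25,.1,0]:
    r=.140; x=-r*np.cos(th)+.008*np.sin(th)+.011; z=.0195+r*np.sin(th)+.008*np.cos(th)+.0726
    print(th,np.round(x*1000),np.round(z*1000),np.round(h+ux*x,3))
"
```

```text
lin [-3.9 -7.8 13. ] rot [ 1.3 -0.3 -0.1] t 16.5333 F [-0.1 -0.9  0.2] tcp [0.5318 0.3832 0.2232]
1.9 64.0 222.0 [0.522 0.347]
1.75 44.0 228.0 [0.52  0.327]
1.6 23.0 232.0 [0.519 0.306]
1.4 -5.0 231.0 [0.517 0.278]
1.2 -32.0 225.0 [0.515 0.251]
1.0 -58.0 214.0 [0.513 0.225]
0.8 -81.0 198.0 [0.511 0.202]
0.6 -100.0 178.0 [0.509 0.183]
0.4 -115.0 154.0 [0.508 0.169]
0.25 -123.0 134.0 [0.508 0.161]
0.1 -128.0 114.0 [0.507 0.156]
0 -129.0 100.0 [0.507 0.154]
```

>>> drive_tool(linear=[[-10, -4, 5], [-12, -2, 3], [-12, 0, 0], [-12, 0, 0], [-12, 0, 0], [-12, 0, -1], [-12, 0, -1], [-12, 0, 0]], rot=[[1, 0, 0], [0, 0, 0], [0, 0, 0], [0, 0, 0], [0, 0, 0], [0, 0, 0], [0, 0, 0], [0, 0, 0]], hand=[0, 0, 0, 0, 0, 0, 0, 0])

```text
t: 17.2
tcp_pos: [0.5204, 0.2861, 0.2238]
tool_rot: [0.733, 0.68, 0.013, 0.0]
force: [-0.3, 3.1, -2.0]
finger_gap: -0.0
```

```bash
cat >> h.py <<'E'
def lid():
    p=manip.sense()['tcp_pos'];u=np.array([.075,.997]); print('x,z rel',np.round(1000*((p[:2]-[.517,.283])@u)),round(1000*p[2]))
    for n in ['side']:
        cams.snapshot(n); print(n,[(np.round(d['at']),round(d['score'],2)) for d in cams.spot_point('lid_edge',n)][:2])
    for th in np.arange(0,2,.1):
        e=-.165*np.cos(th)+.008*np.sin(th); P=[*(np.array([.517,.283])+u*e),.0195+.165*np.sin(th)+.008*np.cos(th)]
        print(round(th,1),np.round(proj('side',P)),end=' ')
E
python3 -c "
from h import *
delta((.516,.265,.226),85.7)
lid()"
```

```text
lin [-21.3  -2.7  -2.7] rot [ 1.  -1.1 -0.1] t 17.2 F [-0.3  3.1 -2. ] tcp [0.5204 0.2861 0.2238]
x,z rel 3.0 224
side [(array([246., 250.]), 0.98)]
0.0 [296. 269.] 0.1 [295. 264.] 0.2 [294. 260.] 0.3 [293. 256.] 0.4 [291. 252.] 0.5 [289. 249.] 0.6 [286. 247.] 0.7 [283. 245.] 0.8 [279. 244.] 0.9 [276. 243.] 1.0 [271. 243.] 1.1 [267. 244.] 1.2 [262. 245.] 1.3 [257. 247.] 1.4 [252. 250.] 1.5 [247. 254.] 1.6 [241. 258.] 1.7 [236. 263.] 1.8 [231. 268.] 1.9 [226. 274.]
```

>>> drive_tool(linear=[[-12, -1, -1], [-12, -1, 0], [-12, 0, 0], [-9, 0, 4], [-9, 0, 4], [-9, 0, 4], [-12, 0, 8], [-12, 0, 8], [-5, 0, 5], [-5, 0, 5]], rot=[[1, -1, 0], [0, 0, 0], [0, 0, 0], [0, 0, 0], [0, 0, 0], [0, 0, 0], [0, 0, 0], [0, 0, 0], [0, 0, 0], [0, 0, 0]], hand=[0, 0, 0, 0, 0, 0, 0, 0, 0, 0])

```text
t: 18.13
tcp_pos: [0.5102, 0.1794, 0.1837]
tool_rot: [0.734, 0.679, -0.001, 0.0]
force: [0.7, 2.2, 0.4]
finger_gap: 0.001
```

```bash
python3 -c "
from h import *
delta((.511,.183,.178),85.7)
lid()"
```

```text
lin [3.7 0.5 5.7] rot [-0.1  0.1 -0.1] t 18.1333 F [0.7 2.2 0.4] tcp [0.5102 0.1794 0.1837]
x,z rel -104.0 184
side [(array([284., 244.]), 0.77)]
0.0 [296. 269.] 0.1 [295. 264.] 0.2 [294. 260.] 0.3 [293. 256.] 0.4 [291. 252.] 0.5 [289. 249.] 0.6 [286. 247.] 0.7 [283. 245.] 0.8 [279. 244.] 0.9 [276. 243.] 1.0 [271. 243.] 1.1 [267. 244.] 1.2 [262. 245.] 1.3 [257. 247.] 1.4 [252. 250.] 1.5 [247. 254.] 1.6 [241. 258.] 1.7 [236. 263.] 1.8 [231. 268.] 1.9 [226. 274.]
```

>>> drive_tool(linear=[[-2, 0, 7], [-2, 0, 7], [-2, 0, 7], [-1, 0, 7], [-1, 0, 7], [-1, 0, 7], [0, 0, 7], [0, 0, 7], [0, 0, 5]], rot=[[0, 0, 0], [0, 0, 0], [0, 0, 0], [0, 0, 0], [0, 0, 0], [0, 0, 0], [0, 0, 0], [0, 0, 0], [0, 0, 0]], hand=[0, 0, 0, 0, 0, 0, 0, 0, 0])

```text
t: 18.98
tcp_pos: [0.5096, 0.1694, 0.1175]
tool_rot: [0.733, 0.681, -0.002, 0.001]
force: [-0.2, -1.2, 1.3]
finger_gap: 0.001
```

```bash
python3 -c "
from h import *
delta((.508,.165,.101),85.7)
lid()"
```

```text
lin [-4.4 -1.3 16.5] rot [-0.   0.3  0.1] t 18.9833 F [-0.2 -1.2  1.3] tcp [0.5096 0.1694 0.1175]
x,z rel -114.0 117
side [(array([296., 260.]), 0.63), (array([343., 208.]), 0.46)]
0.0 [296. 269.] 0.1 [295. 264.] 0.2 [294. 260.] 0.3 [293. 256.] 0.4 [291. 252.] 0.5 [289. 249.] 0.6 [286. 247.] 0.7 [283. 245.] 0.8 [279. 244.] 0.9 [276. 243.] 1.0 [271. 243.] 1.1 [267. 244.] 1.2 [262. 245.] 1.3 [257. 247.] 1.4 [252. 250.] 1.5 [247. 254.] 1.6 [241. 258.] 1.7 [236. 263.] 1.8 [231. 268.] 1.9 [226. 274.]
```

>>> drive_tool(linear=[[0, 0, 4], [0, 0, 4], [0, 0, 4], [0, 0, 2]], rot=[[0, 0, 0], [0, 0, 0], [0, 0, 0], [0, 0, 0]], hand=[0, 0, 0, 0])

```text
t: 19.42
tcp_pos: [0.5095, 0.1696, 0.1026]
tool_rot: [0.733, 0.681, -0.002, 0.001]
force: [-0.2, -0.2, 0.6]
finger_gap: 0.002
```

>>> drive_tool(linear=[[0, 0, 2]], rot=[[0, 0, 0]], hand=[0])

```text
t: 19.5
tcp_pos: [0.5095, 0.1696, 0.1004]
tool_rot: [0.732, 0.681, -0.002, 0.001]
force: [-0.4, -0.5, 0.2]
finger_gap: 0.003
```

>>> drive_tool(linear=[[0, 0, 1.5]], rot=[[0, 0, 0]], hand=[0])

```text
t: 19.58
tcp_pos: [0.5096, 0.1695, 0.1]
tool_rot: [0.732, 0.681, -0.002, 0.001]
force: [-4.3, -2.3, 26.1]
finger_gap: 0.003
```

```bash
python3 -c "
from h import *
delta((.508,.165,.101),85.7)
lid()
im=save('side','side3.png'); cv2.imwrite('pics/c3.png',cv2.resize(im[170:350,200:420],(733,600))[:,:,::-1])"
```

```text
lin [-4.6 -1.3 -1. ] rot [-0.   0.3  0.1] t 19.5833 F [-4.3 -2.3 26.1] tcp [0.5096 0.1695 0.1   ]
x,z rel -114.0 100
side [(array([294., 269.]), 0.8), (array([186., 388.]), 0.32)]
0.0 [296. 269.] 0.1 [295. 264.] 0.2 [294. 260.] 0.3 [293. 256.] 0.4 [291. 252.] 0.5 [289. 249.] 0.6 [286. 247.] 0.7 [283. 245.] 0.8 [279. 244.] 0.9 [276. 243.] 1.0 [271. 243.] 1.1 [267. 244.] 1.2 [262. 245.] 1.3 [257. 247.] 1.4 [252. 250.] 1.5 [247. 254.] 1.6 [241. 258.] 1.7 [236. 263.] 1.8 [231. 268.] 1.9 [226. 274.]
```

View pics/c3.png

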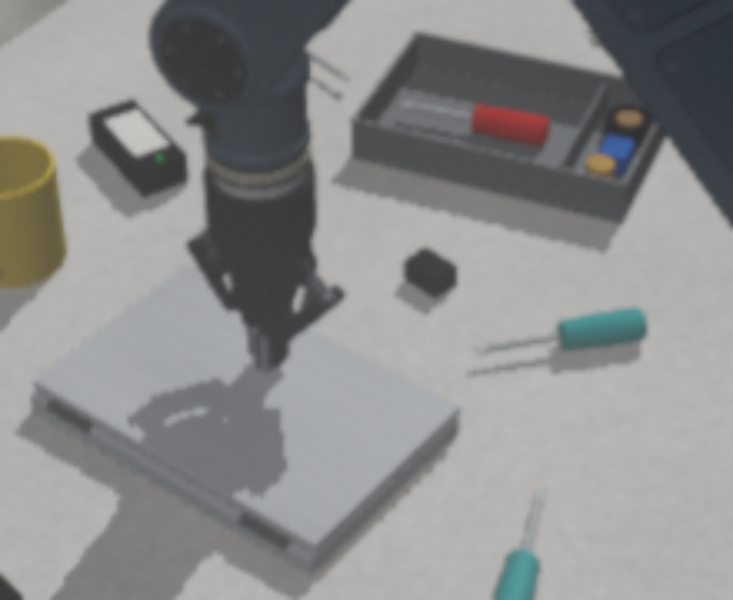

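The lid is shut, with a contact reaction of 26 N. The driver lies flat in the tray. Backing off now.

>>> drive_tool(linear=[[0, 0, -2], [0, 0, -15], [0, 0, -35], [0, 0, -40], [0, 0, -40], [0, 0, 0], [0, 0, 0], [0, 0, 0]], rot=[[0, 0, 0], [0, 0, 0], [0, 0, 0], [0, 0, 0], [0, 0, 0], [0, 0, 0], [0, 0, 0], [0, 0, 0]], hand=[0, 0, 0, 0, 0, 0, 0, 0])

```text
t: 20.4
tcp_pos: [0.5097, 0.171, 0.237]
tool_rot: [0.733, 0.68, -0.001, 0.001]
force: [-0.2, -0.4, -0.0]
finger_gap: -0.004
```

```bash
python3 -c "
from h import *
delta((.508,.165,.101),85.7)
lid()
im=save('side','side4.png'); cv2.imwrite('pics/c4.png',cv2.resize(im[170:420,130:420],(696,600))[:,:,::-1])"
```

```text
lin [ -5.7  -1.1 136.1] rot [-0.1  0.2  0.1] t 20.4 F [-0.2 -0.4 -0. ] tcp [0.5097 0.171  0.237 ]
x,z rel -112.0 237
side [(array([293., 268.]), 0.58), (array([273., 300.]), 0.56)]
0.0 [296. 269.] 0.1 [295. 264.] 0.2 [294. 260.] 0.3 [293. 256.] 0.4 [291. 252.] 0.5 [289. 249.] 0.6 [286. 247.] 0.7 [283. 245.] 0.8 [279. 244.] 0.9 [276. 243.] 1.0 [271. 243.] 1.1 [267. 244.] 1.2 [262. 245.] 1.3 [257. 247.] 1.4 [252. 250.] 1.5 [247. 254.] 1.6 [241. 258.] 1.7 [236. 263.] 1.8 [231. 268.] 1.9 [226. 274.]
```

View pics/c4.png

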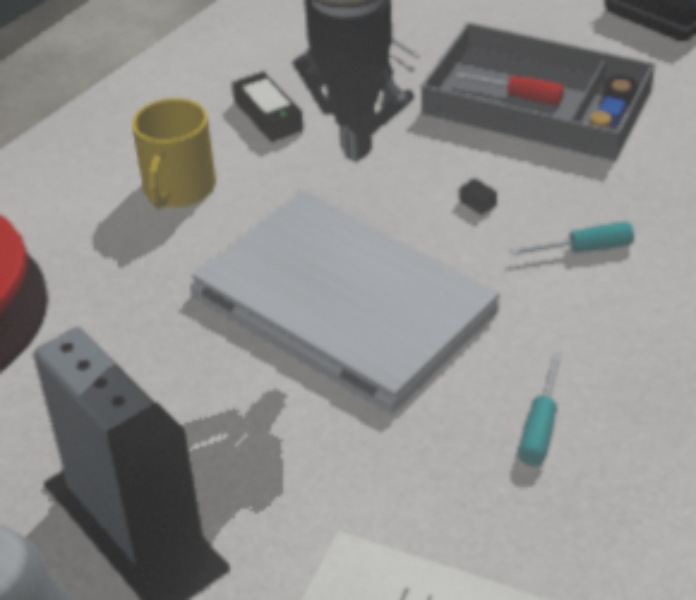

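The lid stays shut, the driver is flat in the tray, the bystanders look unmoved and the arm is clear of everything.

```bash
python3 -c "
from station import order
print(order.sign_off())"
```

```text
the job is handed in; nothing more can be done
None
```

I moved the short red screwdriver off the keyboard and laid it flat in the tray's large compartment. Then I shut the laptop's lid and handed the job in; sign-off gives no verdict. The robot's clock read about 20 s of the 64 s allowed.

- **Screwdriver:** I had to regrip it once, because the first hold was near the pad ends. It was released about 2 mm above the tray floor. Afterwards the wrist camera put its middle at about (0.549, -0.19), within a centimetre of the compartment's centre, and the side view shows it lying flat.
- **Lid:** I pushed it from behind and then pressed it down in small steps. After backing off, the lid's edge was detected at (293, 268), against (296, 269) expected for fully shut, and the picture agrees.
- **Pressing force:** The last 1.5 mm press read about 26 N vertically, below the 35 N limit but more than I intended. I only read the force at the end of each move, so a brief higher peak would not have shown.
- **Bystanders and arm:** The mug, battery and modem look unmoved in the last picture. I did not remeasure any bystander, and the charger, hard case and long driver are not fully in that view. The arm ended clear of everything, with no force on the tool.

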